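# Set the ratchet specimen rest and seat the test block

### The job

Raise the ratchet rest's table to its fifth notch (counting fully down as zero) and let go, so that the pawl carries it. Then take the big round test block that lies on the bench, lay it flat on the bare front end of the table (the end away from the lifting fin) and slide it along the table, without lifting it again, until it drops into the round pocket and lies flat there; let go. Leave the other things on the bench where they are.

Things in the scene. Friction and masses are not known exactly. Their poses are not given: they have to be found in the camera images.
- rest_foot: the rest's grey foot plate, 112 x 92 x 10 mm, with its dark steel tower (46 x 45 mm, 100 mm high) in the middle, fixed to the bench; the pawl is on its front side. Origin: centre of the underside; x, y as the table's axes.
- rest_table (a joint): height (m) of the rest's table and toothed column over its lowest position: vertical slide, 0 to 0.081, teeth every 12 mm. Lifting takes 5 to 15 N. The spring pawl clicks in about 2 mm above each multiple of 12 mm; let go, the table sinks onto it, resting at about 0, 0.011, 0.023, 0.035, 0.047, 0.059, 0.071 for notches 0 to 6, and cannot go back down. It starts on notch 0, 1 or 2.
- pawl (a joint): angle (rad) of the small spring pawl on the front of the tower (nothing to handle): 0 swung home under a tooth; it is pushed out to about 0.15 while riding over a tooth and snaps back to 0 with the click. A table let go with the pawl still out is not on a notch.
- fin_top (a point): top centre of the lifting fin, an upright steel tab at the table's rear end: 26 mm along x, 12 mm thick along y, 36 mm high over the table's top face (its lowest 4 mm are a foot of 34 x 20 mm). To be pinched across y from above and lifted. Axes are the table's: x from its front (landing) end to its rear, y left of that, z up. Rises with the table.
- landing (a point): point on the table's top face, mid of its bare front end, where the block is to be laid. The table: steel plate 180 x 90 x 12 mm on a steel column above a fixed grey foot; its front edge is 35 mm before this point, side edges 45 mm either side; top face 114 mm above the bench when fully down. Axes are the table's (x to the rear). Rises with the table.
- pocket (a point): centre of the floor of the table's round pocket, 66 mm across, 5 mm deep, 67 mm behind the landing point, 61 mm before the fin's centre. Two steel stop pins, 10 mm thick, 10 mm high, stand at its rear rim, 24 mm either side of the midline, centres 28 mm behind the pocket's: a block slid rearward meets them 1 to 2 mm behind the pocket's centre and drops in. Table's axes.
- block_a: the big round test block: a plain steel disc 62 mm across and 11 mm high (about 0.26 kg), lying flat on the bench, the largest steel disc there. Origin: centre of its underside, z up. Seated in the pocket it stands 6 mm proud of the table.
- block_d: smaller round steel test block, 48 mm across and 10 mm high, on the bench: leave it. Origin: centre of the underside.
- gear_sample: small steel spur gear, 45 mm across and 17 mm high, on the bench: leave it. Origin: centre of the underside.
- wipe_bottle: white bottle with a blue cap, 52 mm across, 130 mm high, standing: leave it, on the open strip of bench before the tall grey light booth (whose front is about 0.48 m ahead of the robot, from 0.12 m leftward). Origin: centre of the underside.
- oil_bottle: pale oiler with a thin orange nozzle, 42 mm across, 109 mm high, standing: leave it. Origin: centre of the underside.
- tape_roll: roll of tan tape lying flat, 96 mm across, 25 mm high: leave it. Origin: centre of the underside.
- loupe: black stand loupe, 39 mm across, 32 mm high: leave it. Origin: centre of the underside.
- spot_anvil: flanged steel anvil with a blunt cone, 39 mm across the flange, 40 mm high, standing: leave it. Origin: centre of the underside.
There are look-alikes about, which are no part of the job. What is shaped like the block_a but orange is not meant.

How it is judged:
By the outcome, as a careful person would: the job done as asked, in the order asked, and still so for the second after the job is handed in, with the robot touching nothing.
It also fails if it takes over 72 s, if anything falls off the work surface, if the arm or the gripper's body presses on something with over 40 N, if the wrist force passes 120 N, or if a joint passes its speed limit or range.

### The arm

A 7-joint arm with a two-finger parallel gripper is mounted at the origin on a cart in front of the work surface, level with it; the furniture and walls round the work are solid. World frame = base frame: x ahead of the robot, y to its left, z up, the work surface at z = 0. Lengths are in mm, angles in rad, forces in N, time in s.
With the tool pointing down it reaches from about 400 to 850 mm from the base axis. Payload 10.4 kg.
Tool frame: the origin (TCP) lies midway between the tips of the shut fingers; the grasp point (between the pads) lies 19 mm behind it; z points along the fingers, y is the direction in which the jaws open and shut (so a half turn about z gives the same grasp; the last joint's range is limited). The gripper opens to 87 mm and grips with 3 to 60 N. Pads are 19 mm wide; open, the fingers measure 117 mm over their backs; the gripper's body (75 mm by 190 mm) begins 51 mm behind the grasp point.
Start: joints at [1.304, 0.332, -0.065, 1.46, 0.022, 1.35, -0.088], TCP at [150.891, -606.534, 222.576] pointing down, gripper open.
Joint ranges: [-2.6, 2.6], [-0.5, 2.12], [-1.47, 1.34], [0.16, 2.42], [-1.27, 4.41], [0.06, 2.06], [-2.6, 2.6]. Speed limits (rad/s): [2.22, 2.22, 2.79, 2.79, 3.14, 3.14, 3.14].

### API

Orientations are given as [roll, pitch, yaw] about the fixed x, y, z axes, in that order (R = Rz(yaw) Ry(pitch) Rx(roll)).
In Python, from workcell import robot gives the robot as it stands.
- The arm moves only by the tool carry_out, never from a script. Its argument "deltas" is a list of rows, each an object with "travel": the shift along the tool's x, y, z in mm, a list of three; "angular": the turn, a rotation vector about the tool's x, y, z in rad, a list of three; "hand": the closure, from -1 (fully open) to 1 (shut). In form: [{"travel": [x, y, z], "angular": [ax, ay, az], "hand": hand}, ...]. A call has 1 to 20 rows; each row shifts and turns the pose as measured when the row begins, along the tool's axes as they then stand; what a row does not reach is not made up. A row lasts 1/12 s, in which the tool goes at most 41.7 mm and 7.16 degrees, less where a joint would pass 70% of its speed; a pose out of reach is approached as far as the arm can. A call with a gripper value outside its range is refused whole. The fingers move at their own pace and stop on an object; "squeeze" is the grip in N (left out, the last holds). Time passes only in rows, so rows that do not move let the fingers close. It gives the time, the measured TCP pose, the force and the opening at its end, in the units of the state.
- robot.get_state(): the state, without advancing time (a new reading comes with each control period).
- robot.capture(name): name is "side" or "top"; returns the picture (384x512x3 uint8, red, green, blue); there is no depth.
- robot.camera_params(name): a dict with "fx", "fy", "cx", "cy" (pixels), "world_from_camera" (4x4, takes a point from camera to world coordinates). Camera axes: x right, y down, z forward; pixel columns grow to the right and rows downward; lengths in mm; the calibration is good to about 2 mm. A picture is of the moment at which its call begins. camera_params takes no time and is no camera call.
- robot.hand_in(): hands the job in, once; it reports no verdict.
The state is a dict: "time_s": time; "joint_pos": joint angles; "dq": joint speeds; "tau": joint torques, N m; "eef_pos": TCP position; "tcp_rot": TCP orientation; "wrist_force": force on the tool from outside, world axes, zero at the start; "wrist_torque": the same for the moment, N m; "gripper_width": finger opening in mm.
Only numpy, scipy, OpenCV 4.12 (cv2) and the standard library are available. Lean on these libraries where they do the work, as an engineer would, in place of code of your own. Each camera call takes 0.05 s, during which the arm holds its last target. There are 200 camera calls.

## Working session

There is one attempt and no reset: what is moved stays moved. The work goes in short steps, Python scripts to look and compute and a tool call to move; the robot and the scene stay as the last step left them, time stands still between calls to the robot, and variables do not carry over. Pictures are saved under pics/ and viewed, about 8 in all and at most 12, crops included, and the job is handed in when it is done.

Besides the shell and the picture viewer there is one more tool, called by a JSON object that holds its "method" and its "body". carry_out: Moves the arm, as the interface text tells. Its arguments: {"type":"object","properties":{"deltas":{"type":"array","items":{"type":"object","properties":{"travel":{"type":"array","items":{"type":"number"}},"angular":{"type":"array","items":{"type":"number"}},"hand":{"type":"number"}}}},"squeeze":{"type":"number"}},"required":["deltas"]}

```bash
mkdir -p pics; python3 - <<'E'
from workcell import robot
import cv2,numpy as np
np.set_printoptions(suppress=True,precision=4)
s=robot.get_state();print(s)
for n in("top","side"):
    im=robot.capture(n);cv2.imwrite(f"pics/{n}0.png",im[:,:,::-1]);p=robot.camera_params(n);print(n,p)
E
```

```text
{'time_s': 0.0, 'joint_pos': array([ 1.3044,  0.3329, -0.0647,  1.4609,  0.0216,  1.3499, -0.0885]), 'dq': array([-0.0005,  0.0006, -0.    ,  0.0009, -0.0004, -0.001 ,  0.0008]), 'tau': array([ -0.0002, -62.3261,   0.0246, -38.9909,  -0.0614,   0.0396,
         0.0002]), 'eef_pos': array([ 150.76  , -606.1509,  221.75  ]), 'tcp_rot': array([-3.1402,  0.0001,  0.2438]), 'wrist_force': array([ 0.3491, -0.2069,  0.3041]), 'wrist_torque': array([-0.0626, -0.0319, -0.0331]), 'gripper_width': 86.78069782602996}
top {'fx': 438.3662917502149, 'fy': 438.3662917502149, 'cx': 253.72128378911574, 'cy': 189.2392997786685, 'world_from_camera': array([[   0.0067,   -0.998 ,    0.0635,  424.5943],
       [  -0.9999,   -0.0073,   -0.0093,   11.2442],
       [   0.0098,   -0.0634,   -0.9979, 1536.9042],
       [   0.    ,    0.    ,    0.    ,    1.    ]])}
side {'fx': 392.2894099291489, 'fy': 392.2894099291489, 'cx': 255.64478530270642, 'cy': 189.51804585737767, 'world_from_camera': array([[  -0.9045,   -0.1675,    0.3921,    4.8428],
       [  -0.4263,    0.373 ,   -0.8241, 1094.6425],
       [  -0.0082,   -0.9126,   -0.4088,  667.3476],
       [   0.    ,    0.    ,    0.    ,    1.    ]])}
```

```bash
python3 - <<'E'
import cv2,numpy as np
for n in("top","side"):
    im=cv2.imread(f"pics/{n}0.png");cv2.imwrite(f"pics/{n}0b.png",cv2.resize(im,(800,600),interpolation=cv2.INTER_CUBIC))
E
```

```text
(no output)
```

View pics/top0b.png

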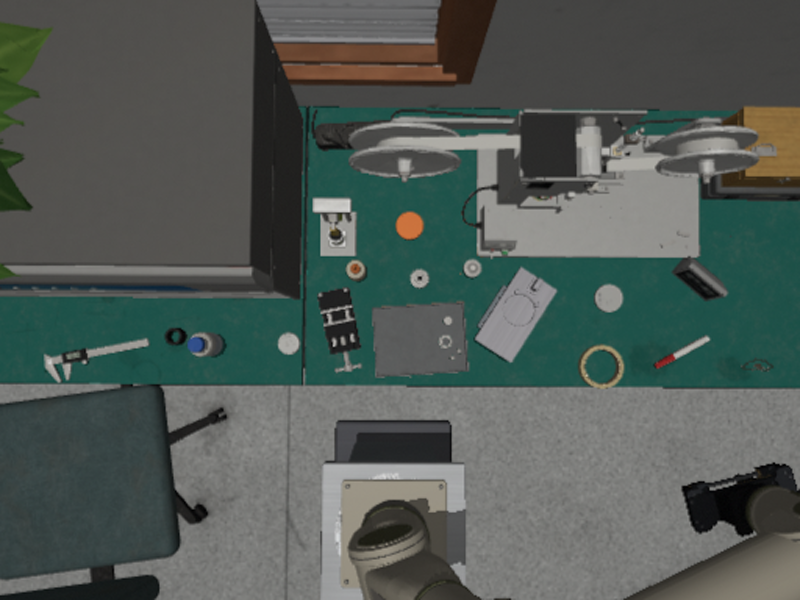

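View pics/side0b.png

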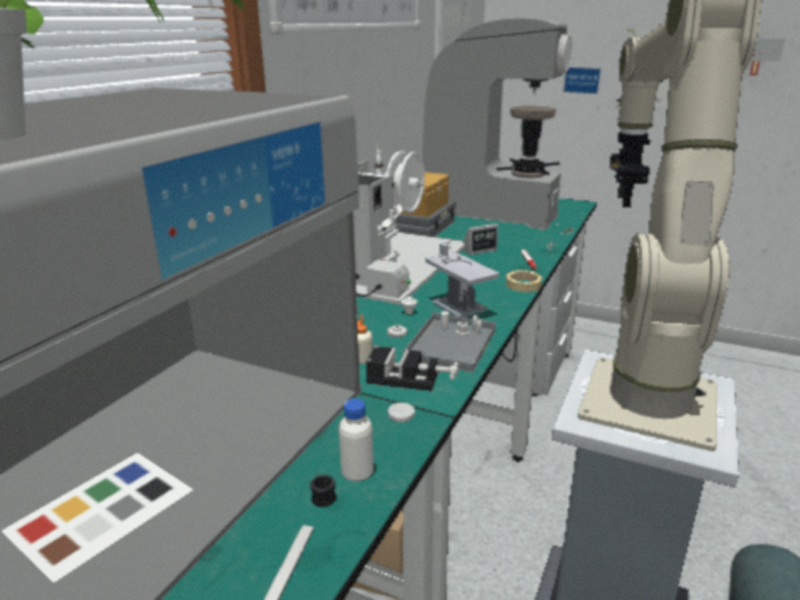

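The two pictures show the rest at about (517,315) in the 800-px top view. Its table has the pocket near (520,308), the fin near (537,282) and the bare end toward the lower left. Candidates for block_a in the same view:
- right steel disc (609,298), about 28 px across
- left steel disc (288,343), about 22 px
- orange disc (409,226), excluded by colour
- gear (419,278)
- anvil (472,268)

I choose (609,298) and check it in a close crop.

```bash
cat > h.py <<'E'
from workcell import robot
import numpy as np,cv2
def ray(n,u,v,z):
    p=robot.camera_params(n);T=p["world_from_camera"]
    d=T[:3,:3]@np.array([(u-p["cx"])/p["fx"],(v-p["cy"])/p["fy"],1]);o=T[:3,3]
    return o+d*(z-o[2])/d[2]
def proj(n,P):
    p=robot.camera_params(n);q=np.linalg.inv(p["world_from_camera"])@np.append(P,1)
    return np.array([p["fx"]*q[0]/q[2]+p["cx"],p["fy"]*q[1]/q[2]+p["cy"]])
E
python3 - <<'E'
import cv2,numpy as np
from h import *
im=cv2.imread("pics/top0.png")
c=im[165:240,295:410];c=cv2.resize(c,None,fx=6.9,fy=6.9,interpolation=cv2.INTER_CUBIC)
s=cv2.imread("pics/side0.png")[140:215,265:360];s=cv2.resize(s,None,fx=6.9,fy=6.9,interpolation=cv2.INTER_CUBIC)
cv2.imwrite("pics/c1.png",c);cv2.imwrite("pics/c2.png",s)
hsv=cv2.cvtColor(im,cv2.COLOR_BGR2HSV)
m=((hsv[...,1]<70)&(hsv[...,2]>90)).astype(np.uint8)
n,l,st,ce=cv2.connectedComponentsWithStats(m)
for i in range(1,n):
    x,y,w,h,a=st[i]
    if 40<a<3000 and 160<y<250: 
        P=ray("top",*ce[i],11);print(ce[i].round(1),w,h,a,P.round(1),"diam mm",(2*np.sqrt(a/np.pi)*1526/438).round(1))
E
```

```text
[227.1 172. ] 13 13 87 [581.5  90.5  11. ] diam mm 36.7
[301.9 171.2] 11 12 108 [ 586.1 -171.3   11. ] diam mm 40.9
[453.1 178.4] 25 22 106 [ 564.8 -702.6   11. ] diam mm 40.5
[ 83.4 172.9] 159 7 939 [574.5 590.5  11. ] diam mm 120.5
[329.2 200.9] 53 61 1647 [ 483.  -266.5   11. ] diam mm 159.5
[268.  177.7] 13 13 121 [562.5 -52.8  11. ] diam mm 43.2
[389.4 190.4] 18 18 262 [ 521.3 -477.7   11. ] diam mm 63.6
[111.7 188.6] 160 4 376 [520.4 491.   11. ] diam mm 76.2
[215.6 201.3] 22 14 110 [478.8 129.5  11. ] diam mm 41.2
[267.2 216.7] 60 48 2136 [426.4 -50.6  11. ] diam mm 181.7
[129.9 219.7] 13 16 84 [412.9 425.2  11. ] diam mm 36.0
[184.3 219.4] 14 15 166 [415.3 236.9  11. ] diam mm 50.7
[442.2 221.8] 24 15 117 [ 412.9 -660.8   11. ] diam mm 42.5
[ 74.6 222.2] 40 13 215 [402.9 615.5  11. ] diam mm 57.6
[222.2 233.2] 18 14 87 [368.3 105.3  11. ] diam mm 36.7
[ 31.  246.1] 77 31 740 [319.9 762.3  11. ] diam mm 106.9
```

View pics/c1.png

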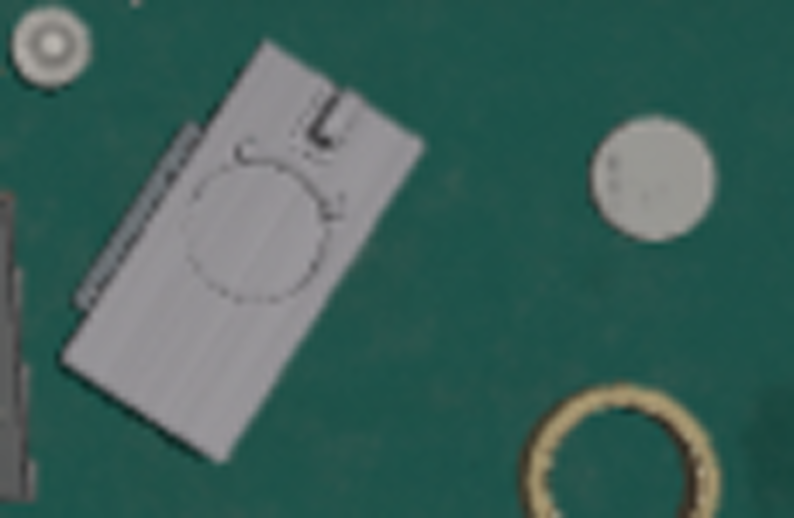

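View pics/c2.png

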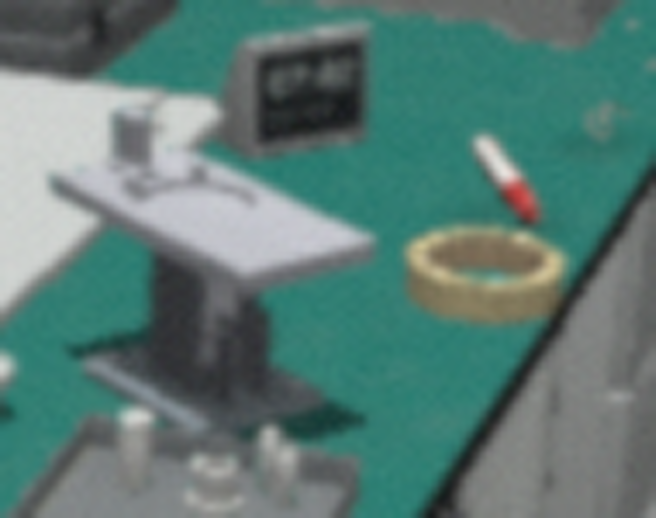

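The crop confirms the right disc at crop (654,178): plain steel, about 63 mm, at (521,-478), so it is block_a. The table corners lie at crop (268,40), (427,147), (222,463), (62,360). The fin is at the rear upper right, and the front end points toward the robot. I'll fit the table pose and height from both views.

```bash
python3 - <<'E'
from h import *
from scipy.optimize import least_squares
im={}
o=lambda L,ox,oy:[(a/6.9+ox-.43,b/6.9+oy-.43) for a,b in L]
# order RL,RR,FR,FL ; local about landing: x -35..145
loc=np.array([[145,45],[145,-45],[-35,-45],[-35,45]])
T=o([(268,40),(427,147),(222,463),(62,360)],295,165)
S=o([(52,178),None,(375,238),(245,272)] if 0 else [(52,178),(375,238),(245,272)],265,140)
def W(p,l,dz=0):
    c,s=np.cos(p[3]),np.sin(p[3]);return np.array([p[0]+c*l[0]-s*l[1],p[1]+s*l[0]+c*l[1],p[2]+dz])
def f(p):
    r=[]
    for l,t in zip(loc,T): r+=list(proj("top",W(p,l))-t)
    for i,t in zip((0,2,3),S): r+=list(proj("side",W(p,loc[i]))-t)
    return np.array(r)
q=least_squares(f,[430,-240,126,-0.6]);p=q.x
print(p.round(3),"notch",(p[2]-114)/12,np.abs(q.fun).max(),q.fun.round(1))
for z in(114,125,137):
    g=least_squares(lambda a:f([a[0],a[1],z,a[2]]),[430,-240,-.6]);print(z,g.x.round(3),g.cost)
for n,l,dz in(("pocket",(67,0),0),("fin",(128,0),36),("landing",(0,0),0)):print(n,W(p,l,dz).round(1),((proj("top",W(p,l,dz))-[295,165])*6.9).round(),((proj("side",W(p,l,dz))-[265,140])*6.9).round())
print(ray("top",295+257/6.9-.4,165+230/6.9-.4,p[2]).round(1), ray("top",389.4,190.4,11).round(1))
E
```

```text
[ 431.345 -220.871  116.142   -0.571] notch 0.17852609016908025 0.5535050214876946 [-0.1  0.3  0.2 -0.2  0.2  0.5  0.   0.2 -0.3 -0.6 -0.3  0.2 -0.5  0.3]
114 [ 431.547 -221.611   -0.571] 1.039658991146018
125 [ 430.523 -217.838   -0.573] 6.495952093425784
137 [ 429.437 -213.794   -0.575] 33.21065386360952
pocket [ 487.7 -257.1  116.1] [256. 229.] [190. 196.]
fin [ 539.  -290.1  152.1] [342. 115.] [128. 106.]
landing [ 431.3 -220.9  116.1] [180. 348.] [265. 233.]
[ 488.6 -256.1  116.1] [ 521.1 -477.7   11. ]
```

{"method": "carry_out", "body": {"deltas": [{"travel": [0,0,-2],"angular": [0,0,0.102],"hand": -1},{"travel": [0,0,-2],"angular": [0,0,0.102],"hand": -1},{"travel": [0,0,-2],"angular": [0,0,0.102],"hand": -1},{"travel": [0,0,-2],"angular": [0,0,0.102],"hand": -1},{"travel": [0,0,-2],"angular": [0,0,0.102],"hand": -1},{"travel": [0,0,-2],"angular": [0,0,0.102],"hand": -1},{"travel": [0,0,-2],"angular": [0,0,0.102],"hand": -1},{"travel": [0,0,-2],"angular": [0,0,0.102],"hand": -1}]}}

```text
time_s: 0.77
eef_pos: [150.0, -604.1, 233.7]
tcp_rot: [-3.135, 0.008, -0.606]
wrist_force: [-0.4, -0.5, 0.6]
gripper_width: 87.0
```

```bash
cat > g.py <<'E'
import sys
from h import *
from scipy.spatial.transform import Rotation as R
def go(x,y,z,yaw=-0.571):
    s=robot.get_state();A=R.from_euler("xyz",s["tcp_rot"]);B=R.from_euler("xyz",[np.pi,0,yaw])
    d=A.inv().apply(np.array([x,y,z])-s["eef_pos"]);r=(A.inv()*B).as_rotvec()
    print("t",round(s["time_s"],2),"pos",s["eef_pos"].round(1),"rot",s["tcp_rot"].round(3),"w",round(s["gripper_width"],1),"F",s["wrist_force"].round(1),"j7",s["joint_pos"].round(2))
    print("delta",d.round(1),"ang",r.round(3))
if __name__=="__main__":go(*map(float,sys.argv[1:]))
E
python3 g.py 539.2 -290.8 230
```

```text
t 0.77 pos [ 150.  -604.1  233.7] rot [-3.135  0.008 -0.606] w 87.0 F [-0.4 -0.5  0.6] j7 [ 1.22  0.33  0.05  1.45 -0.02  1.38 -0.91]
delta [ 141.4 -479.2    5.7] ang [-0.006  0.008 -0.035]
```

{"method": "carry_out", "body": {"deltas": [{"travel": [7,-24,0],"angular": [0,0,-0.035],"hand": -1},{"travel": [7,-24,0],"angular": [0,0,0],"hand": -1},{"travel": [7,-24,0],"angular": [0,0,0],"hand": -1},{"travel": [7,-24,0],"angular": [0,0,0],"hand": -1},{"travel": [7,-24,0],"angular": [0,0,0],"hand": -1},{"travel": [7,-24,0],"angular": [0,0,0],"hand": -1},{"travel": [7,-24,0],"angular": [0,0,0],"hand": -1},{"travel": [7,-24,0],"angular": [0,0,0],"hand": -1},{"travel": [7,-24,0],"angular": [0,0,0],"hand": -1},{"travel": [7,-24,0],"angular": [0,0,0],"hand": -1},{"travel": [7,-24,0],"angular": [0,0,0],"hand": -1},{"travel": [7,-24,0],"angular": [0,0,0],"hand": -1},{"travel": [7,-24,0],"angular": [0,0,0],"hand": -1},{"travel": [7,-24,0],"angular": [0,0,0],"hand": -1},{"travel": [7,-24,0],"angular": [0,0,0],"hand": -1}]}}

```text
time_s: 2.02
eef_pos: [439.9, -351.8, 228.5]
tcp_rot: [-3.135, 0.019, -0.59]
wrist_force: [0.8, -0.5, 0.7]
gripper_width: 86.9
```

```bash
python3 g.py 539.2 -290.8 225
```

```text
t 2.02 pos [ 439.9 -351.8  228.5] rot [-3.135  0.019 -0.59 ] w 86.9 F [ 0.8 -0.5  0.7] j7 [ 0.77  0.22 -0.2   1.59  0.04  1.35 -1.6 ]
delta [  48.6 -105.9    3.3] ang [-0.007  0.019 -0.019]
```

{"method": "carry_out", "body": {"deltas": [{"travel": [8,-18,0],"angular": [-0.007,0.019,-0.019],"hand": -1},{"travel": [8,-18,0],"angular": [0,0,0],"hand": -1},{"travel": [8,-18,0],"angular": [0,0,0],"hand": -1},{"travel": [8,-18,0],"angular": [0,0,0],"hand": -1},{"travel": [8,-18,0],"angular": [0,0,0],"hand": -1},{"travel": [6,-14,0],"angular": [0,0,0],"hand": -1},{"travel": [0,0,0],"angular": [0,0,0],"hand": -1}]}}

```text
time_s: 2.6
eef_pos: [542.1, -278.8, 225.4]
tcp_rot: [-3.139, 0.005, -0.562]
wrist_force: [0.1, 0.9, -0.7]
gripper_width: 87.4
```

```bash
python3 g.py 539.2 -290.8 225
```

```text
t 2.6 pos [ 542.1 -278.8  225.4] rot [-3.139  0.005 -0.562] w 87.4 F [ 0.1  0.9 -0.7] j7 [ 0.62  0.31 -0.27  1.49  0.08  1.36 -1.79]
delta [ 3.9 11.7  0.4] ang [-0.002  0.005  0.009]
```

{"method": "carry_out", "body": {"deltas": [{"travel": [4,11.7,0],"angular": [-0.002,0.005,0.009],"hand": -1},{"travel": [0,0,0],"angular": [0,0,0],"hand": -1},{"travel": [0,0,20],"angular": [0,0,0],"hand": -1},{"travel": [0,0,20],"angular": [0,0,0],"hand": -1},{"travel": [0,0,15],"angular": [0,0,0],"hand": -1},{"travel": [0,0,0],"angular": [0,0,0],"hand": -1},{"travel": [0,0,0],"angular": [0,0,0],"hand": -1}]}}

```text
time_s: 3.18
eef_pos: [533.7, -299.4, 168.6]
tcp_rot: [3.138, -0.001, -0.581]
wrist_force: [1.0, -0.4, -0.0]
gripper_width: 87.3
```

```bash
python3 g.py 539.2 -290.8 124; python3 - <<'E'
from h import *
a=robot.capture("top")[:,:,::-1];b=robot.capture("side")[:,:,::-1]
z=lambda c:cv2.resize(c,(400,400),interpolation=cv2.INTER_CUBIC)
cv2.imwrite("pics/d1.png",np.hstack([z(a[150:240,300:390]),z(b[110:210,250:350])]))
E
```

```text
t 3.18 pos [ 533.7 -299.4  168.6] rot [ 3.138e+00 -1.000e-03 -5.810e-01] w 87.3 F [ 1.  -0.4 -0. ] j7 [ 0.64  0.35 -0.25  1.56  0.1   1.24 -1.78]
delta [ -0.2 -10.3  44.5] ang [ 0.004 -0.001 -0.01 ]
```

View pics/d1.png

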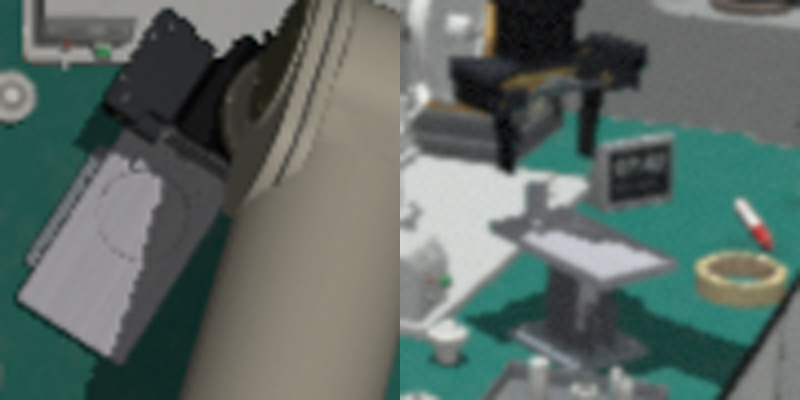

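The picture shows the open gripper above and in front of the fin (fin at about (538,200) on the side half, finger tips at (508,165) and (587,150)), off along the jaw axis. That agrees with the 10 mm computed, so I correct it and go down.

{"method": "carry_out", "body": {"deltas": [{"travel": [0,-5,0],"angular": [0.004,0,-0.01],"hand": -1},{"travel": [0,-4,0],"angular": [0,0,0],"hand": -1},{"travel": [0,0,0],"angular": [0,0,0],"hand": -1},{"travel": [0,0,0],"angular": [0,0,0],"hand": -1},{"travel": [0,0,0],"angular": [0,0,0],"hand": -1}]}}

```text
time_s: 3.7
eef_pos: [541.2, -291.6, 173.2]
tcp_rot: [-3.14, -0.007, -0.569]
wrist_force: [0.1, -0.5, 0.8]
gripper_width: 87.1
```

```bash
python3 g.py 539.2 -290.8 124
```

```text
t 3.7 pos [ 541.2 -291.6  173.2] rot [-3.14  -0.007 -0.569] w 87.1 F [ 0.1 -0.5  0.8] j7 [ 0.63  0.35 -0.26  1.55  0.09  1.25 -1.79]
delta [-2.4  0.5 49.2] ang [-0.001 -0.007  0.002]
```

{"method": "carry_out", "body": {"deltas": [{"travel": [-2,0.5,12],"angular": [0,-0.007,0],"hand": -1},{"travel": [0,0,12],"angular": [0,0,0],"hand": -1},{"travel": [0,0,9],"angular": [0,0,0],"hand": -1},{"travel": [0,0,6],"angular": [0,0,0],"hand": -1},{"travel": [0,0,2],"angular": [0,0,0],"hand": -1},{"travel": [0,0,0],"angular": [0,0,0],"hand": -1},{"travel": [0,0,0],"angular": [0,0,0],"hand": -1}]}}

```text
time_s: 4.28
eef_pos: [538.1, -290.5, 126.0]
tcp_rot: [-3.141, 0.003, -0.569]
wrist_force: [0.3, -0.4, 1.2]
gripper_width: 86.8
```

```bash
python3 g.py 539.2 -290.8 125
```

```text
t 4.28 pos [ 538.1 -290.5  126. ] rot [-3.141e+00  3.000e-03 -5.690e-01] w 86.8 F [ 0.3 -0.4  1.2] j7 [ 0.63  0.39 -0.26  1.6   0.1   1.17 -1.79]
delta [ 1.1 -0.3  1. ] ang [-0.001  0.003  0.002]
```

{"method": "carry_out", "body": {"deltas": [{"travel": [0,0,0],"angular": [0,0,0],"hand": 0.3},{"travel": [0,0,0],"angular": [0,0,0],"hand": 0.6},{"travel": [0,0,0],"angular": [0,0,0],"hand": 1},{"travel": [0,0,0],"angular": [0,0,0],"hand": 1},{"travel": [0,0,0],"angular": [0,0,0],"hand": 1},{"travel": [0,0,0],"angular": [0,0,0],"hand": 1},{"travel": [0,0,0],"angular": [0,0,0],"hand": 1},{"travel": [0,0,0],"angular": [0,0,0],"hand": 1},{"travel": [0,0,0],"angular": [0,0,0],"hand": 1},{"travel": [0,0,0],"angular": [0,0,0],"hand": 1}], "squeeze": 45}}

```text
time_s: 5.12
eef_pos: [539.1, -291.0, 128.0]
tcp_rot: [-3.14, 0.0, -0.569]
wrist_force: [0.0, -0.5, 0.0]
gripper_width: 28.1
```

```bash
python3 g.py 539.2 -290.8 125
```

```text
t 5.12 pos [ 539.1 -291.   128. ] rot [-3.14   0.    -0.569] w 28.1 F [ 0.  -0.5  0. ] j7 [ 0.63  0.39 -0.26  1.6   0.1   1.17 -1.79]
delta [-0.  -0.2  3. ] ang [-0.001  0.     0.002]
```

{"method": "carry_out", "body": {"deltas": [{"travel": [0,0,1],"angular": [0,0,0],"hand": 1},{"travel": [0,0,0],"angular": [0,0,0],"hand": 1},{"travel": [0,0,0],"angular": [0,0,0],"hand": 1},{"travel": [0,0,0],"angular": [0,0,0],"hand": 1},{"travel": [0,0,0],"angular": [0,0,0],"hand": 1},{"travel": [0,0,0],"angular": [0,0,0],"hand": 1}]}}

```text
time_s: 5.62
eef_pos: [539.5, -290.4, 126.9]
tcp_rot: [-3.14, -0.0, -0.569]
wrist_force: [0.0, 1.1, 0.6]
gripper_width: 11.9
```

```bash
python3 g.py 539.2 -290.8 125
```

```text
t 5.62 pos [ 539.5 -290.4  126.9] rot [-3.14  -0.    -0.569] w 11.9 F [0.  1.1 0.6] j7 [ 0.63  0.39 -0.26  1.6   0.1   1.17 -1.79]
delta [-0.   0.5  1.9] ang [-0.002 -0.     0.002]
```

{"method": "carry_out", "body": {"deltas": [{"travel": [0,0,-4],"angular": [0,0,0],"hand": 1},{"travel": [0,0,-5],"angular": [0,0,0],"hand": 1},{"travel": [0,0,-5],"angular": [0,0,0],"hand": 1},{"travel": [0,0,-5],"angular": [0,0,0],"hand": 1},{"travel": [0,0,-5],"angular": [0,0,0],"hand": 1},{"travel": [0,0,-5],"angular": [0,0,0],"hand": 1},{"travel": [0,0,-5],"angular": [0,0,0],"hand": 1},{"travel": [0,0,-5],"angular": [0,0,0],"hand": 1},{"travel": [0,0,-3],"angular": [0,0,0],"hand": 1}]}}

```text
time_s: 6.37
eef_pos: [539.4, -290.3, 161.7]
tcp_rot: [-3.139, 0.004, -0.568]
wrist_force: [2.8, -0.5, -7.6]
gripper_width: 11.3
```

```bash
python3 g.py 539.2 -290.8 192.9
```

```text
t 6.37 pos [ 539.4 -290.3  161.7] rot [-3.139  0.004 -0.568] w 11.3 F [ 2.8 -0.5 -7.6] j7 [ 0.63  0.36 -0.26  1.56  0.09  1.24 -1.79]
delta [ -0.1   0.4 -31.2] ang [-0.003  0.004  0.003]
```

{"method": "carry_out", "body": {"deltas": [{"travel": [0,0,-5],"angular": [0,0,0],"hand": 1},{"travel": [0,0,-5],"angular": [0,0,0],"hand": 1},{"travel": [0,0,-5],"angular": [0,0,0],"hand": 1},{"travel": [0,0,-5],"angular": [0,0,0],"hand": 1},{"travel": [0,0,-4],"angular": [0,0,0],"hand": 1},{"travel": [0,0,-3],"angular": [0,0,0],"hand": 1}]}}

```text
time_s: 6.87
eef_pos: [539.4, -290.3, 186.5]
tcp_rot: [-3.138, 0.006, -0.568]
wrist_force: [3.7, -0.8, -9.4]
gripper_width: 11.6
```

```bash
python3 g.py 539.2 -290.8 192.9
```

```text
t 6.87 pos [ 539.4 -290.3  186.5] rot [-3.138  0.006 -0.568] w 11.6 F [ 3.7 -0.8 -9.4] j7 [ 0.63  0.34 -0.26  1.53  0.09  1.29 -1.78]
delta [ 0.   0.5 -6.4] ang [-0.003  0.006  0.003]
```

{"method": "carry_out", "body": {"deltas": [{"travel": [0,0,-3],"angular": [0,0,0],"hand": 1},{"travel": [0,0,-3],"angular": [0,0,0],"hand": 1}]}}

```text
time_s: 7.03
eef_pos: [539.4, -290.3, 192.5]
tcp_rot: [-3.138, 0.007, -0.568]
wrist_force: [3.8, -2.7, -10.6]
gripper_width: 11.9
```

```bash
python3 g.py 539.2 -290.8 192.9
```

```text
t 7.03 pos [ 539.4 -290.3  192.5] rot [-3.138  0.007 -0.568] w 11.9 F [  3.8  -2.7 -10.6] j7 [ 0.63  0.34 -0.26  1.52  0.09  1.3  -1.78]
delta [ 0.1  0.5 -0.4] ang [-0.003  0.007  0.003]
```

{"method": "carry_out", "body": {"deltas": [{"travel": [0,0,0],"angular": [0,0,0],"hand": 1},{"travel": [0,0,1],"angular": [0,0,0],"hand": 1},{"travel": [0,0,2],"angular": [0,0,0],"hand": 1},{"travel": [0,0,2],"angular": [0,0,0],"hand": 1},{"travel": [0,0,2],"angular": [0,0,0],"hand": 1},{"travel": [0,0,2],"angular": [0,0,0],"hand": 1}]}}

```text
time_s: 7.53
eef_pos: [539.5, -290.4, 186.2]
tcp_rot: [-3.138, 0.004, -0.568]
wrist_force: [0.6, 0.8, -1.4]
gripper_width: 11.5
```

```bash
python3 g.py 539.2 -290.8 192.9
```

```text
t 7.53 pos [ 539.5 -290.4  186.2] rot [-3.138  0.004 -0.568] w 11.5 F [ 0.6  0.8 -1.4] j7 [ 0.63  0.34 -0.26  1.53  0.09  1.28 -1.78]
delta [-0.   0.5 -6.7] ang [-0.003  0.004  0.003]
```

The load has gone onto the pawl at +59.3 mm, as notch 5 should. Now I let go and rise.

{"method": "carry_out", "body": {"deltas": [{"travel": [0,0,0],"angular": [0,0,0],"hand": -1},{"travel": [0,0,0],"angular": [0,0,0],"hand": -1},{"travel": [0,0,0],"angular": [0,0,0],"hand": -1},{"travel": [0,0,0],"angular": [0,0,0],"hand": -1},{"travel": [0,0,0],"angular": [0,0,0],"hand": -1},{"travel": [0,0,0],"angular": [0,0,0],"hand": -1},{"travel": [0,0,0],"angular": [0,0,0],"hand": -1},{"travel": [0,0,-8],"angular": [0,0,0],"hand": -1},{"travel": [0,0,-15],"angular": [0,0,0],"hand": -1},{"travel": [0,0,-20],"angular": [0,0,0],"hand": -1},{"travel": [0,0,-15],"angular": [0,0,0],"hand": -1},{"travel": [0,0,0],"angular": [0,0,0],"hand": -1},{"travel": [0,0,0],"angular": [0,0,0],"hand": -1}]}}

```text
time_s: 8.62
eef_pos: [538.5, -291.0, 248.6]
tcp_rot: [-3.139, 0.006, -0.568]
wrist_force: [0.6, 0.2, -0.8]
gripper_width: 84.9
```

```bash
python3 g.py 521.2 -477.7 200
```

```text
t 8.62 pos [ 538.5 -291.   248.6] rot [-3.139  0.006 -0.568] w 84.9 F [ 0.6  0.2 -0.8] j7 [ 0.63  0.31 -0.26  1.44  0.08  1.41 -1.77]
delta [ 86.3 166.8  47.6] ang [-0.002  0.006  0.003]
```

{"method": "carry_out", "body": {"deltas": [{"travel": [8,16,0],"angular": [0,0.006,0],"hand": -1},{"travel": [11,21,0],"angular": [0,0,0],"hand": -1},{"travel": [11,21,0],"angular": [0,0,0],"hand": -1},{"travel": [11,21,0],"angular": [0,0,0],"hand": -1},{"travel": [11,21,5],"angular": [0,0,0],"hand": -1},{"travel": [11,21,20],"angular": [0,0,0],"hand": -1},{"travel": [9,19,25],"angular": [0,0,0],"hand": -1},{"travel": [7,12,25],"angular": [0,0,0],"hand": -1},{"travel": [0,0,25],"angular": [0,0,0],"hand": -1},{"travel": [0,0,20],"angular": [0,0,0],"hand": -1},{"travel": [0,0,0],"angular": [0,0,0],"hand": -1},{"travel": [0,0,0],"angular": [0,0,0],"hand": -1},{"travel": [0,0,0],"angular": [0,0,0],"hand": -1}]}}

```text
time_s: 9.7
eef_pos: [520.5, -466.4, 115.1]
tcp_rot: [-3.139, 0.008, -0.565]
wrist_force: [0.0, -0.0, 0.5]
gripper_width: 87.1
```

```bash
python3 g.py 521.2 -477.7 60;python3 - <<'E'
from h import *
a=robot.capture("top")[:,:,::-1];b=robot.capture("side")[:,:,::-1]
z=lambda c:cv2.resize(c,(400,400),interpolation=cv2.INTER_CUBIC)
cv2.imwrite("pics/d2.png",np.hstack([z(a[150:250,310:410]),z(b[100:210,250:360])]))
E
```

```text
t 9.7 pos [ 520.5 -466.4  115.1] rot [-3.139  0.008 -0.565] w 87.1 F [ 0.  -0.   0.5] j7 [ 0.79  0.57 -0.18  1.35  0.1   1.23 -1.53]
delta [ 7.   9.3 55. ] ang [-0.003  0.008  0.006]
```

View pics/d2.png

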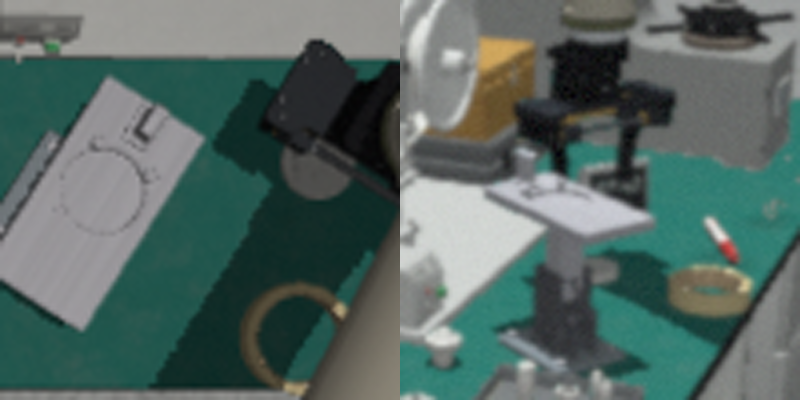

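The picture shows the table raised, with its corners at crop (108,76), (205,138), (83,331). The gripper hangs over the block (block at (315,172) top, (600,268) side), and everything else is in place.

{"method": "carry_out", "body": {"deltas": [{"travel": [4,5,0],"angular": [-0.003,0.008,0.006],"hand": -1},{"travel": [3,4,10],"angular": [0,0,0],"hand": -1},{"travel": [0,0,20],"angular": [0,0,0],"hand": -1},{"travel": [0,0,20],"angular": [0,0,0],"hand": -1},{"travel": [0,0,15],"angular": [0,0,0],"hand": -1},{"travel": [0,0,5],"angular": [0,0,0],"hand": -1},{"travel": [0,0,0],"angular": [0,0,0],"hand": -1},{"travel": [0,0,0],"angular": [0,0,0],"hand": -1},{"travel": [0,0,0],"angular": [0,0,0],"hand": -1}]}}

```text
time_s: 10.55
eef_pos: [527.4, -484.6, 51.5]
tcp_rot: [3.138, -0.02, -0.571]
wrist_force: [0.8, 0.3, -0.0]
gripper_width: 87.0
```

```bash
python3 g.py 521.2 -477.7 3.5
python3 - <<'E'
from h import *
from scipy.optimize import least_squares
o=lambda L,ox,oy,k:[(a/k+ox-.4,b/k+oy-.4) for a,b in L]
loc=np.array([[145,45],[145,-45],[-35,-45],[-35,45]])
T=o([(108,76),(205,138),(83,331)],310,150,4);S=o([(87,190),(253,218),(187,240)],250,100,400/110)
def W(p,l): c,s=np.cos(p[3]),np.sin(p[3]);return np.array([p[0]+c*l[0]-s*l[1],p[1]+s*l[0]+c*l[1],p[2]])
def f(p):
    r=[]
    for i,t in zip((0,1,2),T): r+=list(proj("top",W(p,loc[i]))-t)
    for i,t in zip((0,2,3),S): r+=list(proj("side",W(p,loc[i]))-t)
    return np.array(r)
q=least_squares(f,[430,-220,170,-.57]);print(q.x.round(3),q.fun.round(1))
for z in (161,173,185):
    g=least_squares(lambda a:f([a[0],a[1],z,a[2]]),[430,-240,-.6]);print(z,g.x.round(3),g.cost)
# pocket centre from top crop
print("pocket",ray("top",310+102.5/4-.4,150+191/4-.4,173).round(1))
E
```

```text
t 10.55 pos [ 527.4 -484.6   51.5] rot [ 3.138 -0.02  -0.571] w 87.0 F [ 0.8  0.3 -0. ] j7 [ 0.79  0.65 -0.17  1.38  0.12  1.11 -1.53]
delta [-9.9 -2.6 47.8] ang [ 0.004 -0.02  -0.   ]
[ 430.827 -221.967  171.202   -0.564] [ 0.1  0.3  0.2  0.2  0.2  0.6 -1.6 -0.2  0.5  0.8 -0.5 -0.5]
161 [ 431.945 -226.187   -0.561] 10.081955584487574
173 [ 430.633 -221.23    -0.564] 2.4733822774864223
185 [ 429.356 -216.371   -0.568] 16.980867495518655
pocket [ 487.9 -256.   173. ]
```

{"method": "carry_out", "body": {"deltas": [{"travel": [-5,-1.5,5],"angular": [0.004,-0.02,0],"hand": -1},{"travel": [-4,-1,8],"angular": [0,0,0],"hand": -1},{"travel": [0,0,8],"angular": [0,0,0],"hand": -1},{"travel": [0,0,5],"angular": [0,0,0],"hand": -1},{"travel": [0,0,2],"angular": [0,0,0],"hand": -1},{"travel": [0,0,0],"angular": [0,0,0],"hand": -1},{"travel": [0,0,0],"angular": [0,0,0],"hand": -1},{"travel": [0,0,0],"angular": [0,0,0],"hand": -1}]}}

```text
time_s: 11.22
eef_pos: [521.8, -477.8, 23.3]
tcp_rot: [-3.141, -0.001, -0.571]
wrist_force: [-0.1, -0.0, 1.0]
gripper_width: 87.0
```

```bash
python3 g.py 521.2 -477.7 3.5
```

```text
t 11.22 pos [ 521.8 -477.8   23.3] rot [-3.141e+00 -1.000e-03 -5.710e-01] w 87.0 F [-0.1 -0.   1. ] j7 [ 0.79  0.67 -0.17  1.4   0.12  1.08 -1.54]
delta [-0.6  0.2 19.8] ang [-0.    -0.001 -0.   ]
```

{"method": "carry_out", "body": {"deltas": [{"travel": [0,0,5],"angular": [0,0,0],"hand": -1},{"travel": [0,0,5],"angular": [0,0,0],"hand": -1},{"travel": [0,0,4],"angular": [0,0,0],"hand": -1},{"travel": [0,0,1],"angular": [0,0,0],"hand": -1},{"travel": [0,0,0],"angular": [0,0,0],"hand": -1},{"travel": [0,0,0],"angular": [0,0,0],"hand": -1},{"travel": [0,0,0],"angular": [0,0,0],"hand": -1}]}}

```text
time_s: 11.8
eef_pos: [522.1, -478.1, 7.0]
tcp_rot: [-3.141, -0.002, -0.571]
wrist_force: [0.4, 1.0, -0.3]
gripper_width: 86.8
```

```bash
python3 g.py 521.2 -477.7 3.5
```

```text
t 11.8 pos [ 522.1 -478.1    7. ] rot [-3.141e+00 -2.000e-03 -5.710e-01] w 86.8 F [ 0.4  1.  -0.3] j7 [ 0.79  0.69 -0.17  1.41  0.12  1.05 -1.54]
delta [-1.   0.2  3.5] ang [-0.    -0.002 -0.   ]
```

{"method": "carry_out", "body": {"deltas": [{"travel": [-0.5,0,2],"angular": [0,0,0],"hand": -1},{"travel": [0,0,1],"angular": [0,0,0],"hand": 0},{"travel": [0,0,0],"angular": [0,0,0],"hand": 1},{"travel": [0,0,0],"angular": [0,0,0],"hand": 1},{"travel": [0,0,0],"angular": [0,0,0],"hand": 1},{"travel": [0,0,0],"angular": [0,0,0],"hand": 1},{"travel": [0,0,0],"angular": [0,0,0],"hand": 1},{"travel": [0,0,0],"angular": [0,0,0],"hand": 1},{"travel": [0,0,0],"angular": [0,0,0],"hand": 1},{"travel": [0,0,0],"angular": [0,0,0],"hand": 1}], "squeeze": 20}}

```text
time_s: 12.63
eef_pos: [521.8, -478.1, 4.3]
tcp_rot: [3.141, -0.003, -0.571]
wrist_force: [-0.6, -0.4, -0.4]
gripper_width: 60.8
```

```bash
python3 g.py 521.2 -477.7 3.5
```

```text
t 12.63 pos [ 521.8 -478.1    4.3] rot [ 3.141e+00 -3.000e-03 -5.710e-01] w 60.8 F [-0.6 -0.4 -0.4] j7 [ 0.79  0.69 -0.17  1.41  0.12  1.04 -1.54]
delta [-0.8  0.   0.8] ang [ 0.    -0.003 -0.   ]
```

{"method": "carry_out", "body": {"deltas": [{"travel": [0,0,-8],"angular": [0,0,0],"hand": 1},{"travel": [0,0,-18],"angular": [0,0,0],"hand": 1},{"travel": [0,0,-25],"angular": [0,0,0],"hand": 1},{"travel": [0,0,-25],"angular": [0,0,0],"hand": 1},{"travel": [0,0,-25],"angular": [0,0,0],"hand": 1},{"travel": [0,0,-25],"angular": [0,0,0],"hand": 1},{"travel": [0,0,-25],"angular": [0,0,0],"hand": 1},{"travel": [0,0,-25],"angular": [0,0,0],"hand": 1},{"travel": [0,0,-25],"angular": [0,0,0],"hand": 1},{"travel": [0,0,-18],"angular": [0,0,0],"hand": 1},{"travel": [0,0,-8],"angular": [0,0,0],"hand": 1},{"travel": [0,0,0],"angular": [0,0,0],"hand": 1},{"travel": [0,0,0],"angular": [0,0,0],"hand": 1}]}}

```text
time_s: 13.72
eef_pos: [518.8, -475.0, 243.2]
tcp_rot: [-3.14, 0.005, -0.57]
wrist_force: [0.0, -0.3, -3.0]
gripper_width: 61.2
```

```bash
python3 g.py 431.5 -221.5 225
```

```text
t 13.72 pos [ 518.8 -475.   243.2] rot [-3.14   0.005 -0.57 ] w 61.2 F [ 0.  -0.3 -3. ] j7 [ 0.79  0.51 -0.18  1.17  0.08  1.47 -1.51]
delta [-210.3 -166.2   19.4] ang [-0.001  0.005  0.001]
```

{"method": "carry_out", "body": {"deltas": [{"travel": [-8,-6,0],"angular": [0,0.005,0],"hand": 1},{"travel": [-14,-11,0],"angular": [0,0,0],"hand": 1},{"travel": [-18,-14,0],"angular": [0,0,0],"hand": 1},{"travel": [-18,-14,0],"angular": [0,0,0],"hand": 1},{"travel": [-18,-14,0],"angular": [0,0,0],"hand": 1},{"travel": [-18,-14,0],"angular": [0,0,0],"hand": 1},{"travel": [-18,-14,0],"angular": [0,0,0],"hand": 1},{"travel": [-18,-14,0],"angular": [0,0,0],"hand": 1},{"travel": [-18,-14,0],"angular": [0,0,0],"hand": 1},{"travel": [-18,-14,0],"angular": [0,0,0],"hand": 1},{"travel": [-16,-14,0],"angular": [0,0,0],"hand": 1},{"travel": [-10,-8,0],"angular": [0,0,0],"hand": 1},{"travel": [0,0,0],"angular": [0,0,0],"hand": 1},{"travel": [0,0,0],"angular": [0,0,0],"hand": 1}]}}

```text
time_s: 14.88
eef_pos: [424.2, -228.9, 219.9]
tcp_rot: [3.141, 0.034, -0.571]
wrist_force: [-0.3, -0.7, -1.9]
gripper_width: 61.1
```

```bash
python3 g.py 431.5 -221.5 200
```

```text
t 14.88 pos [ 424.2 -228.9  219.9] rot [ 3.141  0.034 -0.571] w 61.1 F [-0.3 -0.7 -1.9] j7 [ 0.69  0.06 -0.3   1.79  0.01  1.33 -1.75]
delta [  2.8 -10.2  19.8] ang [ 0.     0.034 -0.   ]
```

{"method": "carry_out", "body": {"deltas": [{"travel": [1.5,-5,0],"angular": [0,0.017,0],"hand": 1},{"travel": [1,-4,0],"angular": [0,0.012,0],"hand": 1},{"travel": [0,0,5],"angular": [0,0,0],"hand": 1},{"travel": [0,0,5],"angular": [0,0,0],"hand": 1},{"travel": [0,0,0],"angular": [0,0,0],"hand": 1},{"travel": [0,0,0],"angular": [0,0,0],"hand": 1},{"travel": [0,0,0],"angular": [0,0,0],"hand": 1}]}}

```text
time_s: 15.47
eef_pos: [431.2, -224.8, 205.7]
tcp_rot: [3.141, 0.006, -0.575]
wrist_force: [0.5, -0.1, -2.0]
gripper_width: 61.6
```

```bash
python3 g.py 431.5 -221.5 177.3;python3 - <<'E'
from h import *
a=robot.capture("top")[:,:,::-1];b=robot.capture("side")[:,:,::-1]
z=lambda c:cv2.resize(c,(400,400),interpolation=cv2.INTER_CUBIC)
cv2.imwrite("pics/d3.png",np.hstack([z(a[155:235,285:365]),z(b[125:185,265:325])]))
E
```

```text
t 15.47 pos [ 431.2 -224.8  205.7] rot [ 3.141  0.006 -0.575] w 61.6 F [ 0.5 -0.1 -2. ] j7 [ 0.68  0.06 -0.31  1.82  0.02  1.27 -1.77]
delta [-1.4 -3.  28.4] ang [ 0.001  0.006 -0.004]
```

View pics/d3.png

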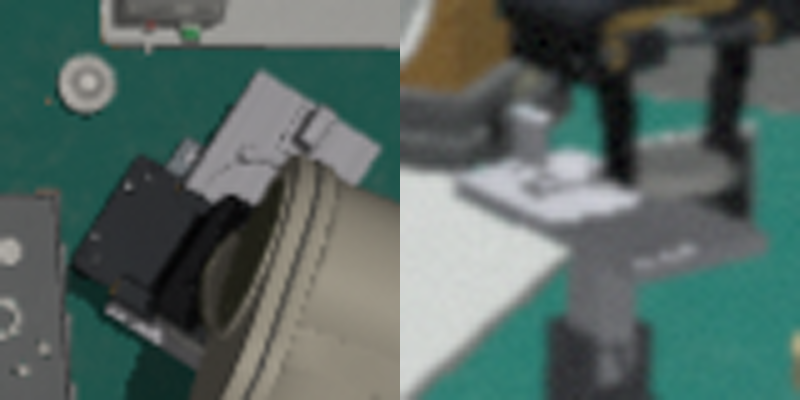

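The picture shows the disc held level between the fingers (side half about (636-738,170)), over the front end of the table. I check its offset in the grip, then lower it.

```bash
python3 - <<'E'
from h import *
for k in(-3,0,3):
    P=np.array([431.2+k*.84,-224.8-k*.54,207])
    print(k,((proj("side",P)+.4-[265,125])*6.667+[400,0]).round(1))
E
```

```text
-3 [671.1 174.2]
0 [667.7 172.8]
3 [664.3 171.3]
```

{"method": "carry_out", "body": {"deltas": [{"travel": [-1,-2,0],"angular": [0,0.006,-0.004],"hand": 1},{"travel": [-0.5,-1,4],"angular": [0,0,0],"hand": 1},{"travel": [0,0,5],"angular": [0,0,0],"hand": 1},{"travel": [0,0,4],"angular": [0,0,0],"hand": 1},{"travel": [0,0,0],"angular": [0,0,0],"hand": 1},{"travel": [0,0,0],"angular": [0,0,0],"hand": 1},{"travel": [0,0,0],"angular": [0,0,0],"hand": 1}]}}

```text
time_s: 16.15
eef_pos: [431.7, -221.2, 191.7]
tcp_rot: [3.141, -0.001, -0.57]
wrist_force: [-0.3, 0.1, -2.2]
gripper_width: 61.4
```

```bash
python3 g.py 431.5 -221.5 177.3
```

```text
t 16.15 pos [ 431.7 -221.2  191.7] rot [ 3.141e+00 -1.000e-03 -5.700e-01] w 61.4 F [-0.3  0.1 -2.2] j7 [ 0.68  0.06 -0.31  1.85  0.02  1.23 -1.78]
delta [-0.   0.4 14.4] ang [ 0.001 -0.001  0.001]
```

{"method": "carry_out", "body": {"deltas": [{"travel": [0,0,4],"angular": [0,0,0],"hand": 1},{"travel": [0,0,4],"angular": [0,0,0],"hand": 1},{"travel": [0,0,3],"angular": [0,0,0],"hand": 1},{"travel": [0,0,1],"angular": [0,0,0],"hand": 1},{"travel": [0,0,0],"angular": [0,0,0],"hand": 1},{"travel": [0,0,0],"angular": [0,0,0],"hand": 1}]}}

```text
time_s: 16.65
eef_pos: [431.8, -221.4, 178.4]
tcp_rot: [3.141, -0.001, -0.571]
wrist_force: [-0.4, 0.0, -1.6]
gripper_width: 60.7
```

```bash
python3 g.py 431.5 -221.5 177.3
```

```text
t 16.65 pos [ 431.8 -221.4  178.4] rot [ 3.141e+00 -1.000e-03 -5.710e-01] w 60.7 F [-0.4  0.  -1.6] j7 [ 0.68  0.07 -0.31  1.87  0.02  1.2  -1.78]
delta [-0.2  0.2  1.1] ang [ 0.001 -0.001  0.   ]
```

{"method": "carry_out", "body": {"deltas": [{"travel": [0,0,1],"angular": [0,0,0],"hand": 1},{"travel": [0,0,1],"angular": [0,0,0],"hand": 1},{"travel": [0,0,1],"angular": [0,0,0],"hand": 1}]}}

```text
time_s: 16.9
eef_pos: [431.9, -221.4, 176.6]
tcp_rot: [3.141, -0.002, -0.571]
wrist_force: [-5.8, 2.5, 12.1]
gripper_width: 61.4
```

```bash
python3 g.py 487.9 -257.7 177
```

```text
t 16.9 pos [ 431.9 -221.4  176.6] rot [ 3.141e+00 -2.000e-03 -5.710e-01] w 61.4 F [-5.8  2.5 12.1] j7 [ 0.68  0.07 -0.31  1.87  0.03  1.2  -1.78]
delta [66.7  0.3 -0.3] ang [ 0.001 -0.002  0.   ]
```

Laid down: contact force is 12 N. Next I ease the grip and slide rearward in short stretches.

{"method": "carry_out", "body": {"deltas": [{"travel": [0,0,0],"angular": [0,0,0],"hand": 1},{"travel": [0,0,0],"angular": [0,0,0],"hand": 1},{"travel": [3,0,0.2],"angular": [0,0,0],"hand": 1},{"travel": [4,0,0.2],"angular": [0,0,0],"hand": 1},{"travel": [4,0,0.2],"angular": [0,0,0],"hand": 1},{"travel": [4,0,0.2],"angular": [0,0,0],"hand": 1}], "squeeze": 8}}

```text
time_s: 17.4
eef_pos: [445.5, -230.1, 176.7]
tcp_rot: [3.141, -0.003, -0.571]
wrist_force: [-1.4, 1.0, 2.9]
gripper_width: 61.1
```

```bash
python3 g.py 487.9 -257.7 177
```

```text
t 17.4 pos [ 445.5 -230.1  176.7] rot [ 3.141e+00 -3.000e-03 -5.710e-01] w 61.1 F [-1.4  1.   2.9] j7 [ 0.67  0.11 -0.31  1.83  0.04  1.2  -1.79]
delta [50.5  0.3 -0.2] ang [ 0.001 -0.003  0.   ]
```

{"method": "carry_out", "body": {"deltas": [{"travel": [4,0,0.3],"angular": [0,0,0],"hand": 1},{"travel": [4,0,0.3],"angular": [0,0,0],"hand": 1},{"travel": [4,0,0.3],"angular": [0,0,0],"hand": 1},{"travel": [4,0,0.3],"angular": [0,0,0],"hand": 1},{"travel": [4,0,0.3],"angular": [0,0,0],"hand": 1},{"travel": [4,0,0.3],"angular": [0,0,0],"hand": 1},{"travel": [4,0,0.3],"angular": [0,0,0],"hand": 1}]}}

```text
time_s: 17.98
eef_pos: [472.5, -246.9, 176.6]
tcp_rot: [3.141, -0.004, -0.571]
wrist_force: [-3.8, 1.9, 4.9]
gripper_width: 61.6
```

```bash
python3 g.py 487.9 -257.7 177
```

```text
t 17.98 pos [ 472.5 -246.9  176.6] rot [ 3.141 -0.004 -0.571] w 61.6 F [-3.8  1.9  4.9] j7 [ 0.67  0.18 -0.3   1.76  0.06  1.21 -1.79]
delta [18.8  0.7 -0.4] ang [ 0.001 -0.004  0.   ]
```

{"method": "carry_out", "body": {"deltas": [{"travel": [3,0.1,0.2],"angular": [0,0,0],"hand": 1},{"travel": [3,0.2,0.2],"angular": [0,0,0],"hand": 1},{"travel": [3,0.2,0.2],"angular": [0,0,0],"hand": 1},{"travel": [3,0.2,0.2],"angular": [0,0,0],"hand": 1},{"travel": [2,0,0.2],"angular": [0,0,0],"hand": 1},{"travel": [2,0,0.2],"angular": [0,0,0],"hand": 1}]}}

```text
time_s: 18.48
eef_pos: [487.8, -257.5, 174.5]
tcp_rot: [3.142, -0.004, -0.571]
wrist_force: [0.1, 0.9, -2.2]
gripper_width: 62.0
```

```bash
python3 g.py 487.9 -257.7 177
```

```text
t 18.48 pos [ 487.8 -257.5  174.5] rot [ 3.142 -0.004 -0.571] w 62.0 F [ 0.1  0.9 -2.2] j7 [ 0.66  0.22 -0.3   1.71  0.07  1.22 -1.79]
delta [ 0.2  0.2 -2.5] ang [ 0.    -0.004  0.   ]
```

The tool sank 2 mm and the press force vanished, so the disc is dropping into the pocket. I open.

{"method": "carry_out", "body": {"deltas": [{"travel": [0,0,0],"angular": [0,0,0],"hand": -1},{"travel": [0,0,0],"angular": [0,0,0],"hand": -1},{"travel": [0,0,0],"angular": [0,0,0],"hand": -1},{"travel": [0,0,0],"angular": [0,0,0],"hand": -1},{"travel": [0,0,0],"angular": [0,0,0],"hand": -1},{"travel": [0,0,-5],"angular": [0,0,0],"hand": -1},{"travel": [0,0,-15],"angular": [0,0,0],"hand": -1},{"travel": [0,0,-25],"angular": [0,0,0],"hand": -1},{"travel": [0,0,-20],"angular": [0,0,0],"hand": -1},{"travel": [0,0,0],"angular": [0,0,0],"hand": -1}]}}

```text
time_s: 19.32
eef_pos: [487.0, -257.3, 242.1]
tcp_rot: [3.141, -0.002, -0.571]
wrist_force: [1.5, -0.1, 0.5]
gripper_width: 87.1
```

```bash
python3 g.py 480 -480 260
```

```text
t 19.32 pos [ 487.  -257.3  242.1] rot [ 3.141e+00 -2.000e-03 -5.710e-01] w 87.1 F [ 1.5 -0.1  0.5] j7 [ 0.67  0.17 -0.3   1.62  0.05  1.35 -1.78]
delta [114.4 191.2 -17.6] ang [ 0.    -0.002  0.   ]
```

{"method": "carry_out", "body": {"deltas": [{"travel": [0,0,-10],"angular": [0,0,0],"hand": -1},{"travel": [8,14,-5],"angular": [0,0,0],"hand": -1},{"travel": [12,20,0],"angular": [0,0,0],"hand": -1},{"travel": [12,20,0],"angular": [0,0,0],"hand": -1},{"travel": [12,20,0],"angular": [0,0,0],"hand": -1},{"travel": [12,20,0],"angular": [0,0,0],"hand": -1},{"travel": [12,20,0],"angular": [0,0,0],"hand": -1},{"travel": [12,20,0],"angular": [0,0,0],"hand": -1},{"travel": [12,20,0],"angular": [0,0,0],"hand": -1},{"travel": [12,20,0],"angular": [0,0,0],"hand": -1},{"travel": [6,12,0],"angular": [0,0,0],"hand": -1},{"travel": [0,0,0],"angular": [0,0,0],"hand": -1},{"travel": [0,0,0],"angular": [0,0,0],"hand": -1}]}}

```text
time_s: 20.4
eef_pos: [479.1, -480.7, 261.8]
tcp_rot: [3.141, -0.002, -0.566]
wrist_force: [-0.5, 0.4, 0.4]
gripper_width: 86.9
```

```bash
python3 g.py 480 -480 260;python3 - <<'E'
from h import *
a=robot.capture("top")[:,:,::-1];b=robot.capture("side")[:,:,::-1]
z=lambda c:cv2.resize(c,(400,400),interpolation=cv2.INTER_CUBIC)
cv2.imwrite("pics/d4.png",np.hstack([z(a[165:235,295:365]),z(b[130:185,268:323])]))
E
```

```text
t 20.4 pos [ 479.1 -480.7  261.8] rot [ 3.141e+00 -2.000e-03 -5.660e-01] w 86.9 F [-0.5  0.4  0.4] j7 [ 0.84  0.44 -0.17  1.23  0.07  1.47 -1.46]
delta [ 0.4 -1.1  1.8] ang [ 0.    -0.002  0.005]
```

View pics/d4.png

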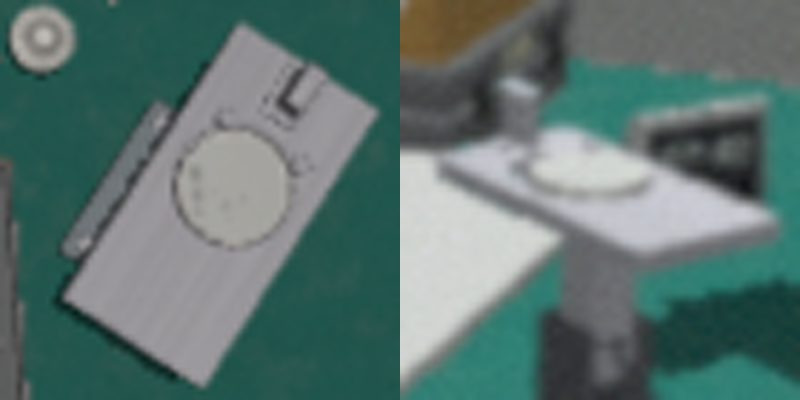

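The picture shows the disc centred in the pocket with a dark ring all round (centre (233,187) top, (590,172) side), in front of the pins. I check its height by comparing the predicted outline of the top face, seated versus unseated.

```bash
python3 - <<'E'
from h import *
print("disc",ray("top",295+233/5.714-.4,165+187/5.714-.4,179).round(1),"pocket expect (487.9,-257.3)")
b=cv2.imread("pics/d4.png")
for z in(179,184):
    t=np.linspace(0,2*np.pi,60)
    q=np.array([(proj("side",[488+31*np.cos(a),-257.2+31*np.sin(a),z])+.43-[268,130])*7.273+[400,0] for a in t])
    print(z,"x",q[:,0].min().round(),q[:,0].max().round(),"y",q[:,1].min().round(),q[:,1].max().round())
    c=b.copy();cv2.polylines(c,[q.astype(np.int32)],1,(0,0,255) if z==179 else (255,0,0),1);b=c
# table corner check for bias
for l in((145,45),(-35,-45),(-35,45)):
    c,s=np.cos(-.571),np.sin(-.571);print(((proj("side",[431.4+c*l[0]-s*l[1],-221.3+s*l[0]+c*l[1],173])+.43-[268,130])*7.273+[400,0]).round())
cv2.imwrite("pics/d5.png",cv2.resize(b[90:260,420:800],(760,340)))
E
```

```text
disc [ 487.7 -255.3  179. ] pocket expect (487.9,-257.3)
179 x 526.0 644.0 y 153.0 191.0
184 x 527.0 645.0 y 144.0 181.0
[432. 158.]
[778. 221.]
[637. 255.]
```

View pics/d5.png

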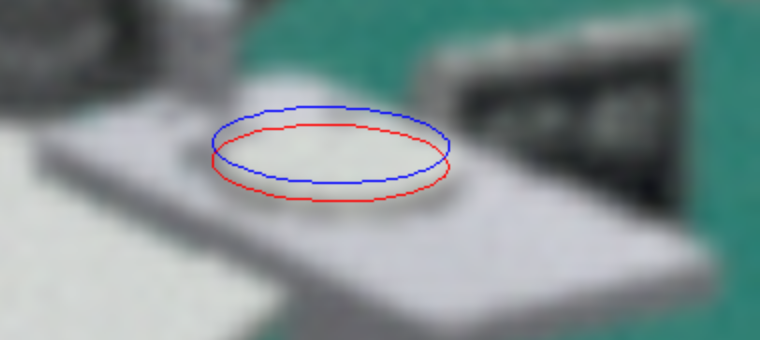

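The seated outline (z = 179) fits the disc's face, while the unseated one sits above it. The disc is therefore down and level, and I hand in.

```bash
python3 -c "
from workcell import robot
print(robot.hand_in())"
```

```text
the job is handed in; nothing more can be done
None
```

The job is done and handed in after about 20 s of the allowed 72 s. The hand-in reports no verdict.

- **Table:** I pinched the fin, raised the table 65.6 mm and let it sink. The load went onto the pawl at 59.3 mm, which is the fifth notch. A fit to both camera views gave the top face at about 171–173 mm (173 expected).
- **Block:** I laid the big disc on the bare front end with about 12 N of contact. I then slid it 67 mm rearward, pressing lightly and never lifting it, until it dropped at the pocket. Then I let go.
- **Last checks:**
  - The pictures show the disc inside the pocket, in front of the pins. Its outline matches a top face 6 mm proud, so it is seated flat.
  - The top view put its centre about 2 mm sideways of my expected pocket centre, which is within the calibration error.
  - The gripper is open and well clear.
- **Not checked:** I did not view the whole bench again after the job, though nothing else was handled and no contact showed in the forces I read.

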